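# Bring the syringe pump's pusher up to the plunger and lock it

### The arm

A 6-joint arm with a two-finger parallel gripper is mounted at the origin on the work surface. World frame = base frame: x ahead of the robot, y to its left, z up, the work surface at z = 0. Lengths are in m, angles in rad, forces in N, time in s.
With the tool pointing down it reaches from about 0.375 to 0.9 m from the base axis. Payload 3.1 kg.
Tool frame: the origin (TCP) lies at the very end of the fingers, on their centre line; the grasp point (between the pads) lies 19 mm behind it; z points along the fingers, y is the direction in which the jaws open and shut (so a half turn about z gives the same grasp; the last joint's range is limited). The gripper opens to 87 mm and grips with 3 to 60 N. Pads are 19 mm wide; open, the fingers measure 117 mm over their backs; the gripper's body (75 mm by 190 mm) begins 51 mm behind the grasp point.
Start: joints at [-1.429, 0.527, 1.433, -0, 1.181, -0.178], TCP at [0.197, -0.593, 0.223] pointing down, gripper open.
Joint ranges: [-3.08, 3.08], [-0.75, 2.2], [0.22, 2.44], [-1.43, 4.57], [0, 2.65], [-2.85, 2.85]. Speed limits (rad/s): [2.79, 2.79, 3.14, 3.14, 3.14, 3.14].

### API

Orientations are given as a unit quaternion [x, y, z, w].
In Python, from rig import robot, optics gives the robot as it stands.
- The arm moves only by the shell command python3 -m inch 'ROWS' [FORCE]. ROWS is JSON, a list of rows, each an object of numbers: "ax", "ay", "az": the turn, a rotation vector about the tool's x, y, z in rad; "dx", "dy", "dz": the shift along the tool's x, y, z in mm; "gripper": the opening in per cent of the stroke, from 0 (shut) to 100 (fully open). In form: [{"ax": .., "ay": .., "az": .., "dx": .., "dy": .., "dz": .., "gripper": ..}, ...]. A call has 1 to 8 rows; each row shifts and turns the commanded pose from where the row before left it, along the tool's axes as they then stand; what a row does not reach is not made up. A row lasts 1/10 s, in which the tool goes at most 50 mm and 8.59 degrees, less where a joint would pass 70% of its speed; a pose out of reach is approached as far as the arm can. A call with a gripper value outside its range is refused whole. The fingers move at their own pace and stop on an object; FORCE is the grip in N (left out, the last holds). Time passes only in rows, so rows that do not move let the fingers close. It gives the time, the measured TCP pose, the force and the opening at its end, in the units of the state.
- robot.get_obs(): the state, without advancing time (a new reading comes with each control period).
- optics.camera(name): name is "side" or "top" or "wrist"; returns a dict with "img" (420x560x3 uint8, red, green, blue), "depth" (420x560 float32, m along the optical axis (not along the pixel's ray), 0 where there is no reading), "camera_matrix" (3x3 intrinsics, pixels), "position" and "attitude" of the camera in the world. Camera axes: x right, y up, looking along -z (the intrinsics and any distortion apply to the point x, -y, -z); pixel columns grow to the right and rows downward; lengths in m; the calibration is good to about 2 mm. A picture is of the moment at which its call begins.
- robot.hand_in(): hands the job in, once; it reports no verdict.
The state is a dict: "time": time; "q": joint angles; "joint_velocities": joint speeds; "joint_torque": joint torques, N m; "position": TCP position; "tool_rot": TCP orientation; "ft_force": force on the tool from outside, world axes, zero at the start; "moment": the same for the moment, N m; "grip_width": finger opening in m.
Only numpy, scipy, OpenCV 4.12 (cv2) and the standard library are available. Lean on these libraries where they do the work, as an engineer would, in place of code of your own. Each camera call takes 0.05 s, during which the arm holds its last target.

### The job

The gas syringe is already clipped into the syringe pump. Swing the black clamp lever on the pusher block fully open, slide the block along its rods until its rubber pad just touches the plunger's thumb disc without pushing the plunger in, then swing the lever back until it is tight. Leave the block locked against the disc, let go, and leave the bottle, the beaker and the carton alone.

Things in the scene. Friction and masses are not known exactly. Their poses are not given: they have to be found in the camera images.
- pump: Fixed bench syringe pump, white housing 180 x 400 mm, top 76 mm above the bench. Origin: centre of its footprint on the bench; z up, x to its back (control panel on -x), y along the drive, from the syringe (-y) to the metal end plate (y 180 to 200 mm, top 118 mm high). The syringe's barrel lies along y at x = 0, 135 mm high, y -165 to -33 mm; the arm holding it is 175 mm high at y = -110 mm.
- plunger: The syringe's plunger: black piston (28 mm, seen in the clear barrel), steel rod, and a white thumb disc 38 mm across on the rod's end. Origin: centre of the piston's front face; axes parallel to the pump's. The disc's flat outer face looks to +y, 120 to 136 mm from the origin: it is screwed on more or less far, which is not measured. The plunger slides along y but needs about 9 N to move.
- pusher: Blue-grey block on two guide rods along the pump's y. Origin: centre of its 32 mm black rubber pad's face, 135 mm high, which looks to -y at the disc, 30 to 116 mm off at the start; axes parallel to the pump's. Block: 6 to 50 mm behind that face, 92 mm wide; above its origin a tower 52 mm wide, top 159 mm high. Lever open: slides with 3.5 N; tight: holds 20 N.
- pusher_back (a point): Centre of the flat back (+y side) of the pusher block's tower, 139 mm above the bench: a place to push. The face is 52 mm wide and reaches from 132 to 159 mm above the bench, and nothing taller than the end plate (118 mm) stands behind it once the lever is open.
- lever_axis (a point): Point on the clamp lever's vertical axis, at the tower's flat top, 159 mm above the bench, 28 mm behind the pad's face. The lever's hub there is 26 mm wide and 22 mm tall.
- lever (a joint): Angle of the black clamp lever on the pusher block, rad. 0: fully tight, at its stop, pointing along the pump's +y. It opens anticlockwise seen from above to its stop at 1.45, pointing almost to the pump's -x. The block is clamped only over the last 0.5 rad before 0. Turning takes 0.12 N m while loose, rising to about 0.2 N m at full tightness; it stays where it is left.
- lever_tip (a point): Centre of the rounded end of the clamp lever, 75 mm from its axis, 187 mm above the bench. The outer 25 mm of the lever is a round grip 17 mm thick (its underside 174 to 178 mm above the bench); inwards it is a 12 mm round bar that slopes down to the hub. It can be pushed round from either flank.
- reagent_bottle: Loose glass bottle with a blue cap, 68 mm across, 145 mm tall, standing behind the pump. Origin: centre of its underside.
- beaker: Loose open glass beaker, 72 mm across, 95 mm tall, standing behind the pump. Origin: centre of its underside.
- carton: Loose white carton with a green band, 75 x 120 x 65 mm, standing beside the drive's end of the pump. Origin: centre of its underside.
Mind the look-alikes: they are no part of the job. What is shaped like the beaker but yellow is not meant. Leave any red look-alike of the reagent_bottle alone.

How it is judged:
On the way, in this order (a step that is already met when the one before it is completed fails the run):
1. the clamp lever is swung open (more than 1.1 rad) (value of joint lever above 1.1 rad), for 0.1 s.
2. with the lever still open, the pusher's pad touches the plunger's disc (more than 0.4 N between them) (value of joint lever above 1 rad and contact force between pusher and plunger above 0.4 N), for 0.1 s.
At the end, for the whole second after the job is handed in: The lever is back within 0.12 rad of its tight stop, the pusher block is at rest with its pad touching the plunger's disc or at most 1.5 mm from it, the plunger stands within 1.5 mm of where it was, and bottle, beaker and carton stand upright within 20 mm of where they were (value of joint lever below 0.12 rad and distance between pusher and thumb_disc_c0 below 0.0045 m and distance of plunger from where it was at the start of the episode below 0.0015 m and linear speed of pusher below 0.005 m/s and distance of each of reagent_bottle, beaker, carton from where it was at the start of the episode below 0.02 m and angle between each of reagent_bottle, beaker's own z axis and vertical below 0.15 rad).
It fails at once if the plunger is pushed in or pulled out by more than 1.5 mm (distance of plunger from where it was at the start of the episode above 0.0015 m).
It fails at once if bottle, beaker or carton is shifted by more than 20 mm or tipped (distance of any of reagent_bottle, beaker, carton from where it was at the start of the episode above 0.02 m or angle between any of reagent_bottle, beaker's own z axis and vertical above 0.3 rad).
It also fails if it takes over 58 s, if anything falls off the work surface, if the arm or the gripper's body presses on something with over 40 N, if the wrist force passes 120 N, or if a joint passes its speed limit or range.

## Working session

There is one attempt and no reset: what is moved stays moved. The work goes in short steps, Python scripts to look and compute and a shell command to move; the robot and the scene stay as the last step left them, time stands still between calls to the robot, and variables do not carry over. Pictures are saved under pics/ and viewed, and the job is handed in when it is done.

```bash
ls; mkdir -p pics
python3 - <<'E'
from rig import robot, optics
import cv2,numpy as np
print(robot.get_obs())
for n in ["side","top","wrist"]:
    c=optics.camera(n); cv2.imwrite(f"pics/{n}0.png",c["img"][:,:,::-1]); np.savez(f"{n}0.npz",**c)
    print(n,c["camera_matrix"],c["position"],c["attitude"],[k for k in c])
E
```

```text
pics
{'time': 0.0, 'q': array([-1.42847024e+00,  5.28464013e-01,  1.43390452e+00,  2.09043127e-05,
        1.18143205e+00, -1.78486959e-01]), 'joint_velocities': array([ 0.00072575,  0.00013786,  0.00047771,  0.00063706, -0.00128649,
        0.00040389]), 'joint_torque': array([-1.42366243e-03, -4.40052724e+01, -1.76596087e+01,  6.32137223e-02,
        5.80849964e-02, -1.76296567e-04]), 'position': array([ 0.19702046, -0.59234933,  0.22157228]), 'tool_rot': array([ 9.87162469e-01,  1.59715501e-01,  2.96229545e-05, -1.10361104e-03]), 'ft_force': array([-0.11910335,  0.11641743, -0.07628625]), 'moment': array([ 0.02019208, -0.02457645,  0.05448867]), 'grip_width': 0.08692255579386048}
side [[457.11283024   0.         278.05912038]
 [  0.         457.11283024 199.56960889]
 [  0.           0.           1.        ]] [ 0.50722409 -0.5669876   0.84920579] [ 0.34091928 -0.05321995 -0.12201559  0.93062016] ['img', 'depth', 'camera_matrix', 'position', 'attitude']
top [[430.22967889   0.         278.70233871]
 [  0.         430.22967889 205.89260181]
 [  0.           0.           1.        ]] [0.5147666  0.00228719 1.15984416] [ 0.06003488 -0.05853022 -0.69956836  0.70962958] ['img', 'depth', 'camera_matrix', 'position', 'attitude']
wrist [[314.80951001   0.         275.26230133]
 [  0.         314.80951001 208.00524941]
 [  0.           0.           1.        ]] [ 0.27165364 -0.56837754  0.38369454] [-0.11686804  0.08593449 -0.57860221  0.80260614] ['img', 'depth', 'camera_matrix', 'position', 'attitude']
```

View pics/side0.png

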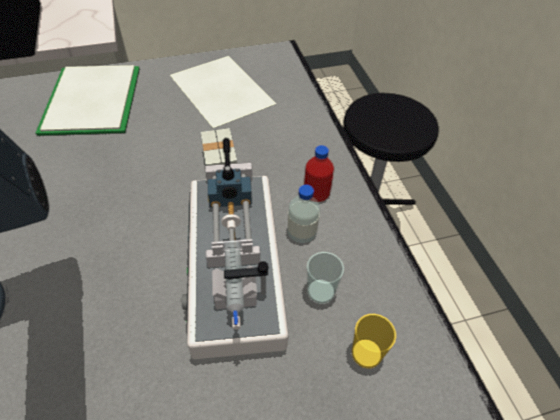

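View pics/top0.png

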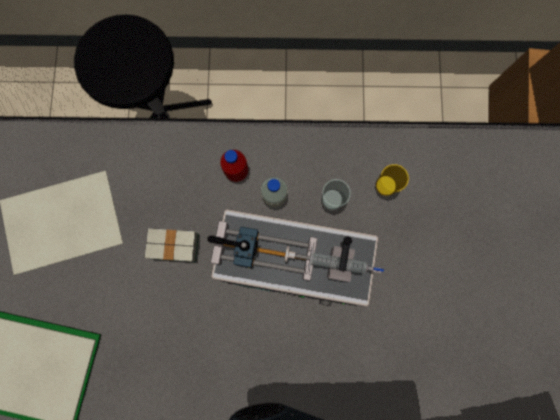

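View pics/wrist0.png

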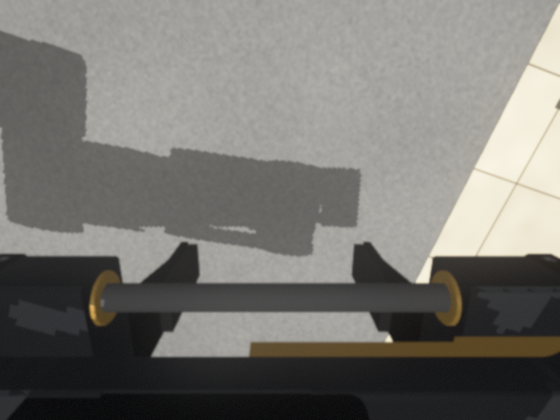

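```bash
cat > h.py <<'E'
import numpy as np,cv2
from scipy.spatial.transform import Rotation as R
def ray(c,u,v):
    K=c["camera_matrix"]; d=np.array([(u-K[0,2])/K[0,0],-(v-K[1,2])/K[1,1],-1.0])
    return np.array(c["position"]),R.from_quat(c["attitude"]).as_matrix()@d
def dep(c,u,v,dd=None):
    p,d=ray(c,u,v); return p+d*(c["depth"][int(round(v)),int(round(u))] if dd is None else dd)
def onz(c,u,v,z):
    p,d=ray(c,u,v); return p+d*(z-p[2])/d[2]
def cloud(c):
    K=c["camera_matrix"];h,w=c["depth"].shape
    u,v=np.meshgrid(np.arange(w),np.arange(h));D=c["depth"]
    X=np.stack([(u-K[0,2])/K[0,0]*D,-(v-K[1,2])/K[1,1]*D,-D],-1)
    return X@R.from_quat(c["attitude"]).as_matrix().T+c["position"]
def two(a,ua,b,ub):
    p,d=ray(a,*ua);q,e=ray(b,*ub)
    s=np.linalg.lstsq(np.stack([d,-e],1),q-p,rcond=None)[0]
    A=p+s[0]*d;B=q+s[1]*e
    return (A+B)/2,np.linalg.norm(A-B)
def ld(f): return dict(np.load(f))
def crop(c,u0,v0,u1,v1,k,f):
    im=cv2.resize(c["img"][v0:v1,u0:u1,::-1],None,fx=k,fy=k,interpolation=cv2.INTER_CUBIC)
    im=np.clip(im.astype(float)*1.6,0,255).astype(np.uint8)
    cv2.imwrite(f,im)
E
python3 - <<'E'
from h import *
t=ld("top0.npz");s=ld("side0.npz")
crop(t,200,200,390,310,4,"pics/t1.png")
crop(s,180,125,300,365,2.5*1.0,"pics/s1.png")
crop(s,185,125,285,225,6,"pics/s2.png")
E
```

```text
(no output)
```

View pics/t1.png

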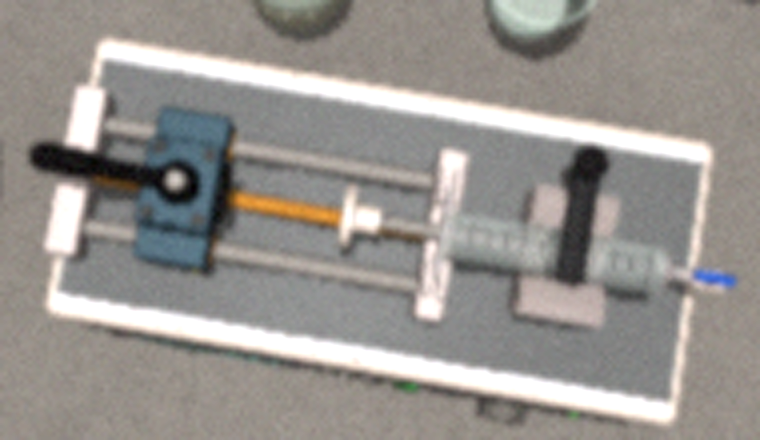

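View pics/s2.png

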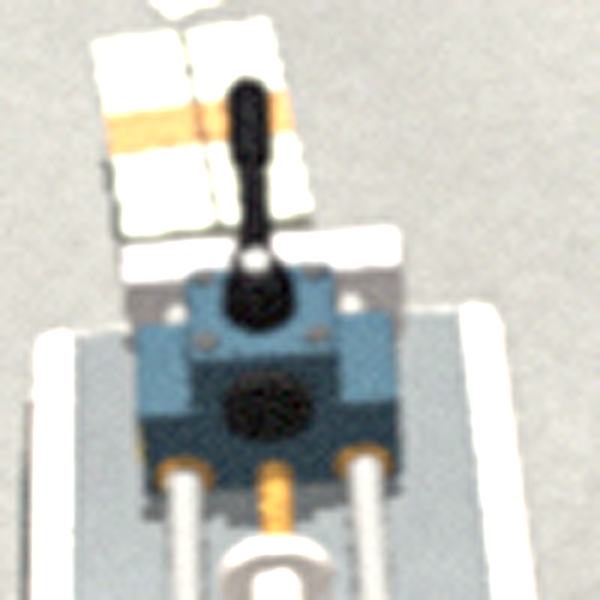

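Run:
```python
from h import *
t=ld("top0.npz");s=ld("side0.npz")
f=lambda u,v:((u+.5)/4-.5+200,(v+.5)/4-.5+200)
g=lambda u,v:((u+.5)/6-.5+185,(v+.5)/6-.5+125)
cs=[onz(t,*f(*p),.076)[:2] for p in [(102,42),(714,148),(675,420),(50,310)]]
print(cs,np.mean(cs,0))
for a,b in [(0,1),(3,2),(0,3),(1,2)]:
    d=cs[b]-cs[a];print(np.linalg.norm(d),np.degrees(np.arctan2(d[1],d[0])))
print("hub",two(t,f(177,180),s,g(257,270)), "knob white")
print("tip", two(t,f(42,157),s,g(247,92)))
print("disc", onz(t,*f(346,215),.135), "disc centre side", two(t,f(346,216),s,g(275,572)))
print("tower front top edge side", onz(s,*g(268,357),.159), onz(s,*g(192,357),.159),onz(s,*g(338,357),.159))
print("pad side", onz(s,*g(268,407),.135))
P=cloud(t)
for p in [(177,180),(150,175),(42,157),(195,215),(346,215)]:
    u,v=f(*p); print(p,P[int(round(v)),int(round(u))])
for p in [(247,92),(220,340),(268,407),(275,550)]:
    print(p,dep(s,*g(*p)))
```

```text
[array([0.68553151, 0.14244464]), array([ 0.62331832, -0.24612182]), array([ 0.45533179, -0.21809103]), array([0.5165    , 0.16882966])] [ 0.5701704  -0.03823464]
0.39351540382183225 -99.09639513131029
0.39172588256843893 -98.9835301681418
0.17107840609685007 171.12799519092425
0.17030913202083342 170.52671501718524
hub (array([0.58974742, 0.08373393, 0.17798388]), np.float64(0.0014030800223886139)) knob white
tip (array([0.60131022, 0.15930893, 0.18968777]), np.float64(0.00023285781130759662))
disc [ 0.57446937 -0.01351082  0.135     ] disc centre side (array([ 0.57337397, -0.01346434,  0.1373928 ]), np.float64(0.0007337857075305773))
tower front top edge side [0.58700087 0.06088693 0.159     ] [0.5620939 0.0673034 0.159    ] [0.60996763 0.05497029 0.159     ]
pad side [0.5851841 0.0597909 0.135    ]
(177, 180) [0.58928376 0.08305087 0.1821383 ]
(150, 175) [0.5938789  0.09943016 0.1786039 ]
(42, 157) [0.60068615 0.15874731 0.19479023]
(195, 215) [0.57272039 0.07524041 0.15817923]
(346, 215) [ 0.57406067 -0.01287434  0.15682218]
(247, 92) [0.60043884 0.15347611 0.19498099]
(220, 340) [0.57268374 0.07228771 0.15939612]
(268, 407) [0.58479134 0.05663319 0.13859816]
(275, 550) [ 0.57328943 -0.0172325   0.1535535 ]
```

```bash
python3 -m inch '[{"az":-0.137,"dz":-5},{"az":-0.137,"dz":-5},{"az":-0.137,"dz":-5},{"az":-0.137,"dz":-5},{"az":-0.137,"dz":-5},{"az":-0.137,"dz":-5},{"az":-0.137,"dz":-5},{"az":-0.134,"dz":-5}]'
```

```text
invalid input
```

```bash
python3 -m inch '[{"ax":0,"ay":0,"az":-0.137,"dx":0,"dy":0,"dz":-5,"gripper":100},{"ax":0,"ay":0,"az":-0.137,"dx":0,"dy":0,"dz":-5,"gripper":100},{"ax":0,"ay":0,"az":-0.137,"dx":0,"dy":0,"dz":-5,"gripper":100},{"ax":0,"ay":0,"az":-0.137,"dx":0,"dy":0,"dz":-5,"gripper":100},{"ax":0,"ay":0,"az":-0.137,"dx":0,"dy":0,"dz":-5,"gripper":100},{"ax":0,"ay":0,"az":-0.137,"dx":0,"dy":0,"dz":-5,"gripper":100},{"ax":0,"ay":0,"az":-0.137,"dx":0,"dy":0,"dz":-5,"gripper":100},{"ax":0,"ay":0,"az":-0.134,"dx":0,"dy":0,"dz":-5,"gripper":100}]'
cat > go.py <<'E'
import sys; from h import *
from rig import robot
o=robot.get_obs(); M=R.from_quat(o["tool_rot"]).as_matrix()
print("t",round(o["time"],2),"pos",o["position"].round(4),"xang",np.degrees(np.arctan2(M[1,0],M[0,0])).round(2),"F",o["ft_force"].round(2),"zaxis",M[:,2].round(3),"grip",round(o["grip_width"],4))
if len(sys.argv)>3:
    T=np.array(list(map(float,sys.argv[1:4]))); print("tool shift mm",(M.T@(T-o["position"])*1e3).round(1))
E
python3 go.py 0.5997 0.1463 0.26
```

```text
time: 0.95
position: [0.1971, -0.5928, 0.2623]
tool_rot: [0.759, 0.652, 0.0, -0.0]
ft_force: [0.5, -0.1, 0.1]
grip_width: 0.0871
t 0.95 pos [ 0.1971 -0.5928  0.2623] xang 81.33 F [ 0.52 -0.06  0.14] zaxis [-0.     0.001 -1.   ] grip 0.0871
tool shift mm [791.3 286.6   3. ]
```

```bash
python3 -m inch '[{"ax":0,"ay":0,"az":0,"dx":44,"dy":16,"dz":0,"gripper":100},{"ax":0,"ay":0,"az":0,"dx":44,"dy":16,"dz":0,"gripper":100},{"ax":0,"ay":0,"az":0,"dx":44,"dy":16,"dz":0,"gripper":100},{"ax":0,"ay":0,"az":0,"dx":44,"dy":16,"dz":0,"gripper":100},{"ax":0,"ay":0,"az":0,"dx":44,"dy":16,"dz":0,"gripper":100},{"ax":0,"ay":0,"az":0,"dx":44,"dy":16,"dz":0,"gripper":100},{"ax":0,"ay":0,"az":0,"dx":44,"dy":16,"dz":0,"gripper":100},{"ax":0,"ay":0,"az":0,"dx":44,"dy":16,"dz":0,"gripper":100}]'
python3 -m inch '[{"ax":0,"ay":0,"az":0,"dx":44,"dy":16,"dz":0,"gripper":100},{"ax":0,"ay":0,"az":0,"dx":44,"dy":16,"dz":0,"gripper":100},{"ax":0,"ay":0,"az":0,"dx":44,"dy":16,"dz":0,"gripper":100},{"ax":0,"ay":0,"az":0,"dx":44,"dy":16,"dz":0,"gripper":100},{"ax":0,"ay":0,"az":0,"dx":44,"dy":16,"dz":0,"gripper":100},{"ax":0,"ay":0,"az":0,"dx":44,"dy":16,"dz":0,"gripper":100},{"ax":0,"ay":0,"az":0,"dx":44,"dy":16,"dz":0,"gripper":100},{"ax":0,"ay":0,"az":0,"dx":0,"dy":0,"dz":0,"gripper":100}]'
python3 go.py 0.5997 0.1463 0.26
```

```text
time: 1.75
position: [0.379, -0.2636, 0.2625]
tool_rot: [0.761, 0.649, 0.0, 0.0]
ft_force: [0.9, 0.3, 0.2]
grip_width: 0.0871
time: 2.55
position: [0.5394, 0.026, 0.2624]
tool_rot: [0.758, 0.652, 0.001, -0.0]
ft_force: [-0.5, -1.2, -0.6]
grip_width: 0.0869
t 2.55 pos [0.5394 0.026  0.2624] xang 81.36 F [-0.48 -1.16 -0.57] zaxis [ 0.002  0.002 -1.   ] grip 0.0869
tool shift mm [128.   41.6   2.8]
```

Run:
```python
from rig import robot, optics
from h import *
c=optics.camera("wrist"); np.savez("w1.npz",**c); cv2.imwrite("pics/w1.png",c["img"][:,:,::-1])
print(c["position"])
```

```text
[0.55058847 0.10323897 0.42458416]
```

View pics/w1.png

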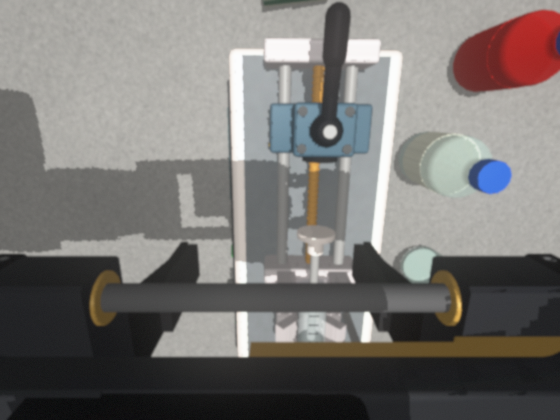

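```bash
python3 - <<'E'
from h import *
c=ld("w1.npz")
print("hub",onz(c,328,131,.182),dep(c,328,131)); print("tip",onz(c,337.5,17,.187),dep(c,337,18))
print("disc edge l/r",onz(c,298,235,.135),onz(c,335,235,.135), "top front", [onz(c,u,155,.159) for u in (295,358)],"back",[onz(c,u,104,.159) for u in (295,358)])
print(dep(c,305,148),dep(c,300,110))
E
python3 go.py 0.5997 0.1463 0.26
```

```text
hub [0.58814911 0.08563312 0.182     ] [0.58811129 0.08565085 0.18224425]
tip [0.6012384  0.15871341 0.187     ] [0.59924649 0.15641935 0.1945917 ]
disc edge l/r [ 0.5559912  -0.01252459  0.135     ] [ 0.59201669 -0.01799726  0.135     ] top front [array([0.56234991, 0.06862719, 0.159     ]), array([0.61457159, 0.0607088 , 0.159     ])] back [array([0.56771667, 0.1088854 , 0.159     ]), array([0.61765288, 0.10132149, 0.159     ])]
[0.57128218 0.07322154 0.15988604] [0.57106258 0.10372893 0.15939128]
t 2.6 pos [0.5379 0.0237 0.2622] xang 81.3 F [-0.17 -0.41 -0.11] zaxis [-0.  0. -1.] grip 0.0872
tool shift mm [130.5  42.5   2.2]
```

```bash
python3 -m inch '[{"ax":0,"ay":0,"az":0,"dx":44,"dy":14,"dz":0,"gripper":100},{"ax":0,"ay":0,"az":0,"dx":44,"dy":14,"dz":0,"gripper":100},{"ax":0,"ay":0,"az":0,"dx":43,"dy":14,"dz":0,"gripper":100},{"ax":0,"ay":0,"az":0,"dx":0,"dy":0,"dz":20,"gripper":100},{"ax":0,"ay":0,"az":0,"dx":0,"dy":0,"dz":20,"gripper":100},{"ax":0,"ay":0,"az":0,"dx":0,"dy":0,"dz":10,"gripper":100},{"ax":0,"ay":0,"az":0,"dx":0,"dy":0,"dz":0,"gripper":100},{"ax":0,"ay":0,"az":0,"dx":0,"dy":0,"dz":0,"gripper":100}]'
python3 go.py 0.599 0.1477 0.168;python3 - <<'E'
from rig import robot, optics
from h import *
c=optics.camera("wrist"); cv2.imwrite("pics/w2.png",c["img"][:,:,::-1])
c=optics.camera("top"); crop(c,160,160,300,265,5,"pics/t2.png")
E
```

```text
time: 3.4
position: [0.5995, 0.1431, 0.2129]
tool_rot: [0.761, 0.649, 0.0, 0.0]
ft_force: [-0.1, 0.1, -0.2]
grip_width: 0.0871
t 3.4 pos [0.5995 0.1431 0.2129] xang 80.93 F [-0.12  0.06 -0.17] zaxis [ 0. -0. -1.] grip 0.0871
tool shift mm [ 4.5 -1.3 44.9]
```

View pics/w2.png

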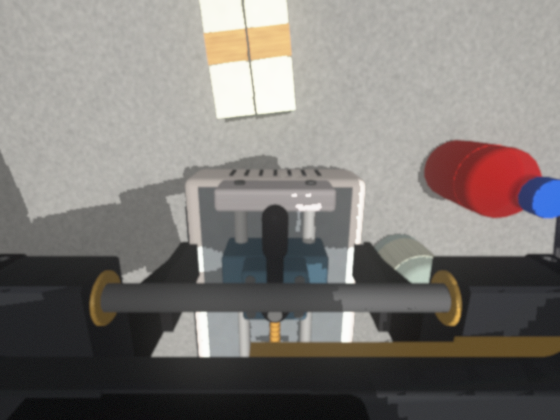

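View pics/t2.png

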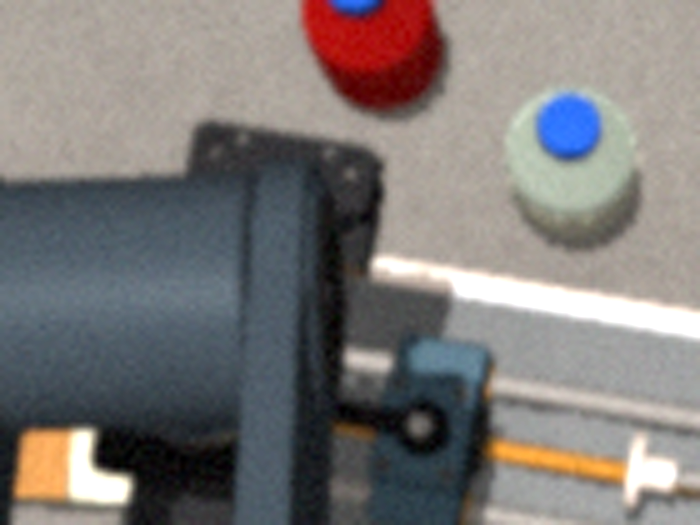

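```bash
python3 -m inch '[{"ax":0,"ay":0,"az":0,"dx":4,"dy":-1,"dz":20,"gripper":100},{"ax":0,"ay":0,"az":0,"dx":0,"dy":0,"dz":20,"gripper":60},{"ax":0,"ay":0,"az":0,"dx":0,"dy":0,"dz":5,"gripper":28},{"ax":0,"ay":0,"az":0,"dx":0,"dy":0,"dz":0,"gripper":28},{"ax":0,"ay":0,"az":0,"dx":0,"dy":0,"dz":0,"gripper":28},{"ax":0,"ay":0,"az":0,"dx":0,"dy":0,"dz":0,"gripper":28}]' 10
python3 go.py 0.599 0.1477 0.168
```

```text
time: 4.1
position: [0.5999, 0.1482, 0.1689]
tool_rot: [0.76, 0.649, 0.001, 0.001]
ft_force: [0.6, -0.8, -0.8]
grip_width: 0.0548
t 4.1 pos [0.5999 0.1482 0.1689] xang 81.0 F [ 0.64 -0.79 -0.75] zaxis [ 0.003  0.    -1.   ] grip 0.0548
tool shift mm [-0.6 -0.8  0.9]
```

```bash
python3 -m inch '[{"ax":0,"ay":0,"az":0,"dx":0,"dy":0,"dz":0,"gripper":28},{"ax":0,"ay":0,"az":0,"dx":0,"dy":0,"dz":0,"gripper":28},{"ax":0,"ay":0,"az":0,"dx":0,"dy":0,"dz":0,"gripper":28},{"ax":0,"ay":0,"az":0,"dx":0,"dy":0,"dz":0,"gripper":28},{"ax":0,"ay":0,"az":-0.1,"dx":0,"dy":-6.4,"dz":0,"gripper":28},{"ax":0,"ay":0,"az":-0.1,"dx":0,"dy":-6.4,"dz":0,"gripper":28},{"ax":0,"ay":0,"az":-0.1,"dx":0,"dy":-6.4,"dz":0,"gripper":28},{"ax":0,"ay":0,"az":0,"dx":0,"dy":0,"dz":0,"gripper":28}]' 10
cat > lev.py <<'E'
from h import *
from rig import robot
o=robot.get_obs(); M=R.from_quat(o["tool_rot"]).as_matrix()
A=np.array([.589,.0845]); d=o["position"][:2]-A
print("r mm",np.linalg.norm(d)*1e3,"TCP lever angle",np.arctan2(d[1],d[0])-np.radians(81),"tool angle",np.arctan2(M[1,0],M[0,0])-np.radians(81),"Ftool",(M.T@o["ft_force"]).round(2),"grip",o["grip_width"],"mom",o["moment"].round(2),"z",o["position"][2],"t",o["time"])
E
python3 lev.py
```

```text
time: 4.9
position: [0.5794, 0.1492, 0.1676]
tool_rot: [0.655, 0.756, -0.0, -0.0]
ft_force: [-0.3, 0.6, -0.1]
grip_width: 0.0245
r mm 65.44884393374156 TCP lever angle 0.30467060882588193 tool angle 0.300021877181025 Ftool [ 0.6  -0.23  0.11] grip 0.024474321008304246 mom [ 0.   -0.15 -0.04] z 0.16762410602015004 t 4.9
```

```bash
python3 -m inch '[{"ax":0,"ay":0,"az":-0.13,"dx":0,"dy":-8.5,"dz":0,"gripper":28},{"ax":0,"ay":0,"az":-0.13,"dx":0,"dy":-8.5,"dz":0,"gripper":28},{"ax":0,"ay":0,"az":-0.13,"dx":0,"dy":-8.5,"dz":0,"gripper":28},{"ax":0,"ay":0,"az":-0.13,"dx":0,"dy":-8.5,"dz":0,"gripper":28}]'
python3 lev.py
python3 - <<'E'
from rig import robot, optics
from h import *
c=optics.camera("wrist"); cv2.imwrite("pics/w3.png",c["img"][:,:,::-1])
E
```

```text
time: 5.3
position: [0.5495, 0.1381, 0.1679]
tool_rot: [0.437, 0.899, 0.001, 0.001]
ft_force: [1.8, -0.1, 0.3]
grip_width: 0.0246
r mm 66.63322172909663 TCP lever angle 0.7919638508622682 tool angle 0.822896667507901 Ftool [-1.17  1.39 -0.31] grip 0.024585900321240074 mom [ 0.04 -0.46  0.01] z 0.16794602096554545 t 5.3
```

View pics/w3.png

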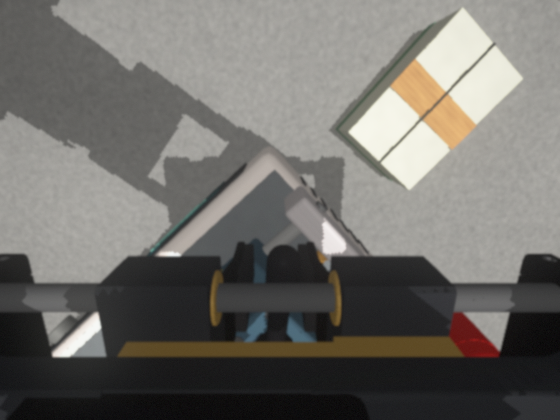

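```bash
python3 -m inch '[{"ax":0,"ay":0,"az":-0.12,"dx":-0.5,"dy":-8.2,"dz":0,"gripper":28},{"ax":0,"ay":0,"az":-0.12,"dx":-0.5,"dy":-8.2,"dz":0,"gripper":28},{"ax":0,"ay":0,"az":-0.12,"dx":-0.5,"dy":-8.2,"dz":0,"gripper":28},{"ax":0,"ay":0,"az":-0.12,"dx":-0.5,"dy":-8.2,"dz":0,"gripper":28},{"ax":0,"ay":0,"az":-0.12,"dx":-0.5,"dy":-8.2,"dz":0,"gripper":28},{"ax":0,"ay":0,"az":0,"dx":0,"dy":0,"dz":0,"gripper":28},{"ax":0,"ay":0,"az":0,"dx":0,"dy":0,"dz":0,"gripper":28}]'
python3 lev.py
```

```text
time: 6.05
position: [0.5252, 0.1049, 0.1676]
tool_rot: [0.156, 0.988, 0.0, -0.0]
ft_force: [0.7, -0.5, 0.3]
grip_width: 0.0242
r mm 67.02658321956507 TCP lever angle 1.417949260452879 tool angle 1.4150812036495584 Ftool [-0.83 -0.26 -0.34] grip 0.02418421003231548 mom [ 0.07 -0.12 -0.01] z 0.16756555094418413 t 6.05
```

```bash
python3 -m inch '[{"ax":0,"ay":0,"az":0,"dx":0,"dy":-3,"dz":0,"gripper":28},{"ax":0,"ay":0,"az":0,"dx":0,"dy":0,"dz":0,"gripper":28},{"ax":0,"ay":0,"az":0,"dx":0,"dy":2,"dz":0,"gripper":40},{"ax":0,"ay":0,"az":0,"dx":0,"dy":0,"dz":-5,"gripper":40},{"ax":0,"ay":0,"az":0,"dx":0,"dy":0,"dz":-30,"gripper":40},{"ax":0,"ay":0,"az":0,"dx":0,"dy":0,"dz":-40,"gripper":40},{"ax":0,"ay":0,"az":0,"dx":-30,"dy":0,"dz":-30,"gripper":0},{"ax":0,"ay":0,"az":0,"dx":-40,"dy":0,"dz":0,"gripper":0}]'
python3 lev.py
python3 - <<'E'
from rig import robot, optics
from h import *
c=optics.camera("wrist"); cv2.imwrite("pics/w4.png",c["img"][:,:,::-1]);np.savez("w4.npz",**c)
c=optics.camera("side"); crop(c,180,100,320,240,4,"pics/s4.png");np.savez("s4.npz",**c)
E
```

```text
time: 6.85
position: [0.5936, 0.0833, 0.2787]
tool_rot: [0.153, 0.988, 0.0, 0.005]
ft_force: [1.7, 0.3, 0.7]
grip_width: 0.0255
r mm 4.787400097142085 TCP lever angle -1.670073190365722 tool angle 1.4214062310596174 Ftool [-1.5   0.76 -0.73] grip 0.025546943184251103 mom [ 0.06 -0.19 -0.06] z 0.2786683341677982 t 6.85
```

View pics/w4.png

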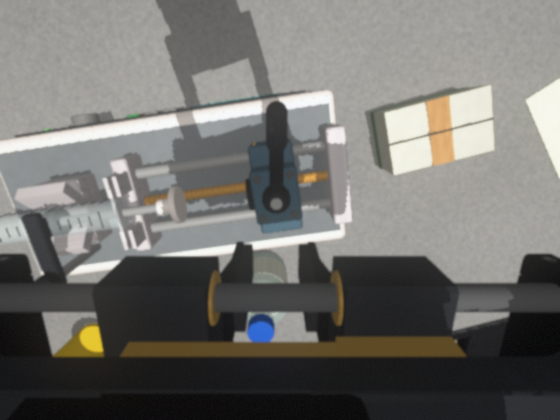

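View pics/s4.png

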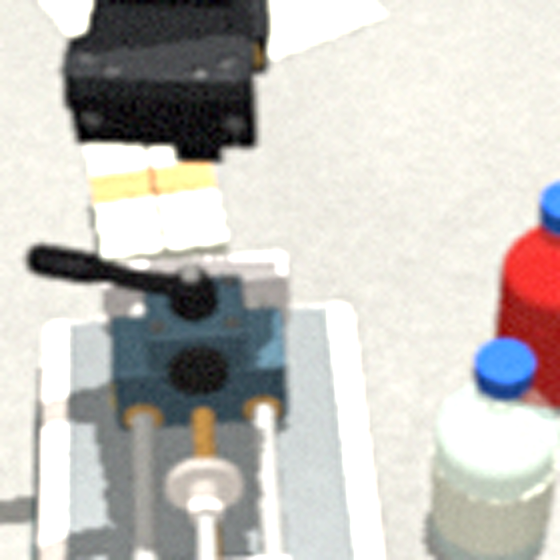

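```bash
python3 -m inch '[{"ax":0,"ay":0,"az":0.142,"dx":0,"dy":0,"dz":0,"gripper":0},{"ax":0,"ay":0,"az":0.142,"dx":0,"dy":0,"dz":0,"gripper":0},{"ax":0,"ay":0,"az":0.142,"dx":0,"dy":0,"dz":0,"gripper":0},{"ax":0,"ay":0,"az":0.142,"dx":0,"dy":0,"dz":0,"gripper":0},{"ax":0,"ay":0,"az":0.142,"dx":0,"dy":0,"dz":0,"gripper":0},{"ax":0,"ay":0,"az":0.142,"dx":0,"dy":0,"dz":0,"gripper":0},{"ax":0,"ay":0,"az":0.142,"dx":0,"dy":0,"dz":0,"gripper":0},{"ax":0,"ay":0,"az":0.142,"dx":0,"dy":0,"dz":0,"gripper":0}]'
python3 -m inch '[{"ax":0,"ay":0,"az":0.142,"dx":0,"dy":0,"dz":0,"gripper":0},{"ax":0,"ay":0,"az":0.142,"dx":0,"dy":0,"dz":0,"gripper":0},{"ax":0,"ay":0,"az":0,"dx":0,"dy":0,"dz":0,"gripper":0}]'
python3 - <<'E'
from h import *
c=ld("w4.npz")
A=onz(c,277,203,.182);B=onz(c,277,108,.187)
y=np.array([np.cos(np.radians(81)),np.sin(np.radians(81))]); 
d=(B-A)[:2];print("axis",A,"lever",np.arctan2(d[1],d[0])-np.radians(81))
s=ld("s4.npz"); g=lambda u,v:((u+.5)/4-.5+180,(v+.5)/4-.5+100)
for p in [(198,368),(205,485)]: X=onz(s,*g(*p),.135);print(X,X[:2]@y)
T=np.array([.589,.0845])+y*.050;print(T)
E
python3 go.py 0.5968 0.1339 0.225
```

```text
time: 7.75
position: [0.5903, 0.0829, 0.2722]
tool_rot: [0.663, 0.749, -0.001, -0.001]
ft_force: [1.3, -0.1, -0.4]
grip_width: 0.0008
time: 8.05
position: [0.5905, 0.0829, 0.2722]
tool_rot: [0.76, 0.65, -0.001, -0.001]
ft_force: [0.6, -0.0, 0.3]
grip_width: 0.0009
axis [0.58891601 0.08610956 0.182     ] lever 1.4239192180642974
[0.58536319 0.06200293 0.135     ] 0.15281055215606942
[ 0.57362594 -0.01417246  0.135     ] 0.07573689288022223
[0.59682172 0.13388442]
t 8.05 pos [0.5905 0.0829 0.2722] xang 81.01 F [ 0.55 -0.04  0.28] zaxis [-0.002 -0.    -1.   ] grip 0.0009
tool shift mm [51.4 -1.7 47.2]
```

```bash
python3 -m inch '[{"ax":0,"ay":0,"az":0,"dx":30,"dy":-2,"dz":0,"gripper":0},{"ax":0,"ay":0,"az":0,"dx":22,"dy":0,"dz":20,"gripper":0},{"ax":0,"ay":0,"az":0,"dx":0,"dy":0,"dz":40,"gripper":0},{"ax":0,"ay":0,"az":0,"dx":0,"dy":0,"dz":30,"gripper":0},{"ax":0,"ay":0,"az":0,"dx":0,"dy":0,"dz":20,"gripper":0},{"ax":0,"ay":0,"az":0,"dx":0,"dy":0,"dz":20,"gripper":0},{"ax":0,"ay":0,"az":0,"dx":0,"dy":0,"dz":0,"gripper":0},{"ax":0,"ay":0,"az":0,"dx":0,"dy":0,"dz":0,"gripper":0}]'
python3 lev.py
```

```text
time: 8.85
position: [0.5973, 0.1344, 0.1425]
tool_rot: [0.76, 0.65, -0.0, -0.0]
ft_force: [0.1, 0.1, 0.4]
grip_width: 0.0003
r mm 50.61198132884052 TCP lever angle -0.007831245900804529 tool angle 0.001709758052631738 Ftool [ 0.16  0.06 -0.43] grip 0.00028815951542817086 mom [ 0.   -0.1   0.02] z 0.1425412202155995 t 8.85
```

```bash
python3 -m inch '[{"ax":0,"ay":0,"az":0,"dx":-5,"dy":0,"dz":0,"gripper":0},{"ax":0,"ay":0,"az":0,"dx":-5,"dy":0,"dz":0,"gripper":0},{"ax":0,"ay":0,"az":0,"dx":-5,"dy":0,"dz":0,"gripper":0},{"ax":0,"ay":0,"az":0,"dx":-4,"dy":0,"dz":0,"gripper":0},{"ax":0,"ay":0,"az":0,"dx":-4,"dy":0,"dz":0,"gripper":0},{"ax":0,"ay":0,"az":0,"dx":-4,"dy":0,"dz":0,"gripper":0}]'
python3 lev.py
python3 -m inch '[{"ax":0,"ay":0,"az":0,"dx":-4,"dy":0,"dz":0,"gripper":0},{"ax":0,"ay":0,"az":0,"dx":-4,"dy":0,"dz":0,"gripper":0},{"ax":0,"ay":0,"az":0,"dx":-4,"dy":0,"dz":0,"gripper":0},{"ax":0,"ay":0,"az":0,"dx":-4,"dy":0,"dz":0,"gripper":0}]'
python3 lev.py
```

```text
time: 9.45
position: [0.5939, 0.108, 0.1433]
tool_rot: [0.76, 0.649, 0.001, 0.0]
ft_force: [-0.5, 3.4, 2.8]
grip_width: 0.0002
r mm 24.019283645742384 TCP lever angle -0.0493672023196694 tool angle -0.00017284939041184444 Ftool [ 3.25 -1.04 -2.81] grip 0.00023285342558825118 mom [ 0.62 -0.11 -0.01] z 0.1433020179044412 t 9.45
time: 9.85
position: [0.5912, 0.0916, 0.1426]
tool_rot: [0.76, 0.649, 0.0, 0.0]
ft_force: [1.5, 3.2, 3.6]
grip_width: 0.0003
r mm 7.445223509557871 TCP lever angle -0.13753857688518378 tool angle 0.00011328750097927553 Ftool [ 3.44  0.98 -3.64] grip 0.0003026349055521792 mom [ 0.58 -0.28  0.06] z 0.14263692830650918 t 9.85
```

```bash
cat > look.py <<'E'
import sys
from rig import robot, optics
from h import *
n=sys.argv[1]
for cam,b,k in [("side",(190,140,290,240),5),("top",(220,215,330,285),6)]:
    c=optics.camera(cam); crop(c,*b,k,f"pics/{cam}{n}.png");np.savez(f"{cam}{n}.npz",**c)
E
python3 look.py 5
```

```text
(no output)
```

View pics/side5.png

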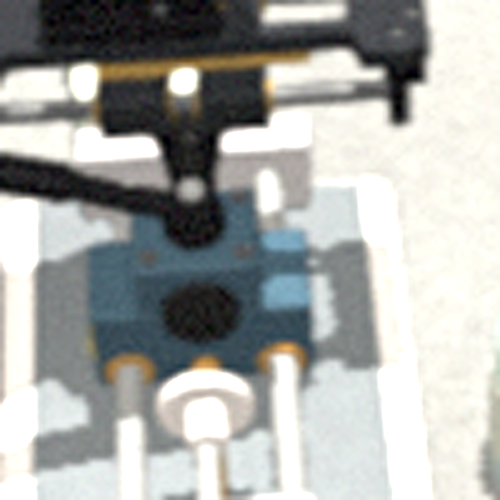

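View pics/top5.png

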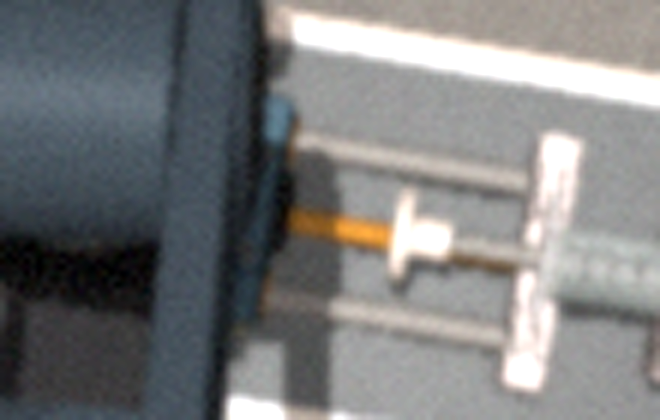

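```bash
python3 - <<'E'
from h import *
s=ld("side5.npz"); g=lambda u,v:((u+.5)/5-.5+190,(v+.5)/5-.5+140)
y=np.array([np.cos(np.radians(81)),np.sin(np.radians(81))])
a=[onz(s,*g(*p),.135)[:2]@y for p in [(200,310),(205,400)]];print(a,a[0]-a[1])
t=ld("top5.npz"); g=lambda u,v:((u+.5)/6-.5+220,(v+.5)/6-.5+215)
print(onz(t,*g(392,240),.135)[:2]@y)
E
python3 lev.py
```

```text
[np.float64(0.12561525804368012), np.float64(0.07896660292809903)] 0.0466486551155811
0.0788663056344137
r mm 6.683045972603771 TCP lever angle -0.11867130817219951 tool angle -9.056607613011636e-05 Ftool [1.28 0.75 0.11] grip 0.00043208872348928835 mom [ 0.19 -0.26  0.05] z 0.14236064408714852 t 9.95
```

```bash
python3 -m inch '[{"ax":0,"ay":0,"az":0,"dx":-5,"dy":0,"dz":0,"gripper":0},{"ax":0,"ay":0,"az":0,"dx":-5,"dy":0,"dz":0,"gripper":0},{"ax":0,"ay":0,"az":0,"dx":-5,"dy":0,"dz":0,"gripper":0},{"ax":0,"ay":0,"az":0,"dx":-5,"dy":0,"dz":0,"gripper":0},{"ax":0,"ay":0,"az":0,"dx":-5,"dy":0,"dz":0,"gripper":0},{"ax":0,"ay":0,"az":0,"dx":-5,"dy":0,"dz":0,"gripper":0},{"ax":0,"ay":0,"az":0,"dx":-3,"dy":0,"dz":0,"gripper":0},{"ax":0,"ay":0,"az":0,"dx":0,"dy":0,"dz":0,"gripper":0}]'
python3 lev.py; python3 look.py 6
```

```text
time: 10.75
position: [0.5853, 0.0583, 0.1424]
tool_rot: [0.76, 0.649, -0.001, 0.0]
ft_force: [0.9, 0.7, -0.4]
grip_width: 0.0003
r mm 26.4316124095929 TCP lever angle -3.12576361622615 tool angle -9.166463819765269e-05 Ftool [0.86 0.78 0.4 ] grip 0.0003045850782518976 mom [ 0.11 -0.23 -0.03] z 0.1423748204618424 t 10.75
```

View pics/side6.png

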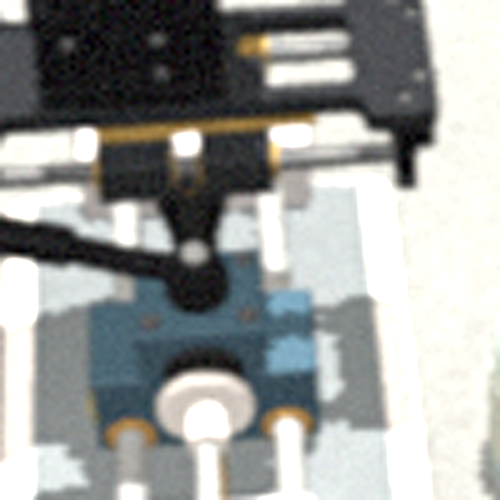

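View pics/top6.png

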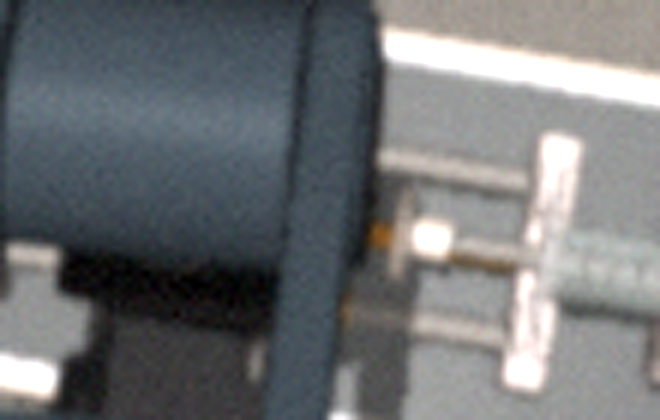

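```bash
python3 -m inch '[{"ax":0,"ay":0,"az":0,"dx":-2,"dy":0,"dz":0,"gripper":0},{"ax":0,"ay":0,"az":0,"dx":-2,"dy":0,"dz":0,"gripper":0},{"ax":0,"ay":0,"az":0,"dx":-2,"dy":0,"dz":0,"gripper":0},{"ax":0,"ay":0,"az":0,"dx":-1,"dy":0,"dz":0,"gripper":0}]'
python3 lev.py; python3 look.py 7
python3 - <<'E'
from h import *
a=cv2.imread("pics/side7.png");b=cv2.imread("pics/top7.png");b=cv2.resize(b,(500,318))
c=np.zeros((500,800,3),np.uint8);c[:, :400]=a[:,50:450];c[:318,400:]=b[:,100:500];cv2.imwrite("pics/c7.png",c)
E
```

```text
time: 11.25
position: [0.5838, 0.0526, 0.1423]
tool_rot: [0.76, 0.649, -0.001, -0.001]
ft_force: [-0.3, 3.3, -0.0]
grip_width: 0.0004
r mm 32.310496738589514 TCP lever angle -3.147505535456301 tool angle 3.047634925312792e-06 Ftool [ 3.18 -0.82  0.  ] grip 0.0004050688237600368 mom [ 0.61  0.05 -0.03] z 0.14228381957090414 t 11.25
```

View pics/c7.png

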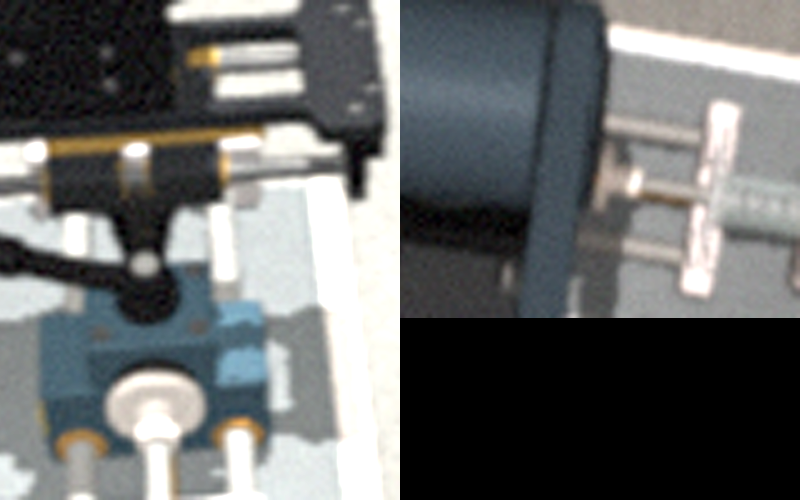

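Run:
```python
from h import *
s=ld("side7.npz"); g=lambda u,v:((u+.5)/5-.5+190,(v+.5)/5-.5+140)
y=np.array([np.cos(np.radians(81)),np.sin(np.radians(81))])
print("pad y from tower edge",onz(s,*g(202,346),.159)[:2]@y-.006,"disc",onz(s,*g(205,400),.135)[:2]@y)
from rig import robot
print("TCP y",robot.get_obs()["position"][:2]@y, "pad from TCP (face 9.5, back 50):",robot.get_obs()["position"][:2]@y-.0595)
```

```text
pad y from tower edge 0.08085496999739729 disc 0.07896660292809903
TCP y 0.1431019095856534 pad from TCP (face 9.5, back 50): 0.08360190958565339
```

```bash
for i in 1; do python3 -m inch '[{"ax":0,"ay":0,"az":0,"dx":-0.5,"dy":0,"dz":0,"gripper":0},{"ax":0,"ay":0,"az":0,"dx":-0.5,"dy":0,"dz":0,"gripper":0}]' >/dev/null; python3 lev.py|cut -d' ' -f1-3,12-16; done
python3 -m inch '[{"ax":0,"ay":0,"az":0,"dx":-0.5,"dy":0,"dz":0,"gripper":0}]' >/dev/null; python3 lev.py|cut -d' ' -f1-3,12-16
python3 -m inch '[{"ax":0,"ay":0,"az":0,"dx":-0.5,"dy":0,"dz":0,"gripper":0}]' >/dev/null; python3 lev.py|cut -d' ' -f1-3,12-16
```

```text
r mm 33.27116533326152 [ 3.62 -2.8  
r mm 33.81422294585644 [ 3.81 -2.99  0.39]
r mm 34.353047170214424 [ 4.42 -3.62  0.64]
```

```bash
python3 -m inch '[{"ax":0,"ay":0,"az":0,"dx":-0.3,"dy":-0.3,"dz":0,"gripper":0}]' >/dev/null; python3 lev.py|cut -d' ' -f1-3,12-16
python3 -m inch '[{"ax":0,"ay":0,"az":0,"dx":0,"dy":0,"dz":0,"gripper":0}]' >/dev/null; python3 lev.py|cut -d' ' -f1-3,12-16
```

```text
r mm 34.68868055612234 [ 4.05 -2.64  1.35]
r mm 34.75862498944766 [ 2.61 -2.81  1.42]
```

```bash
python3 -m inch '[{"ax":0,"ay":0,"az":0,"dx":-0.4,"dy":-0.2,"dz":0,"gripper":0}]' >/dev/null; python3 lev.py|cut -d' ' -f1-3,12-16
python3 -m inch '[{"ax":0,"ay":0,"az":0,"dx":-0.4,"dy":-0.2,"dz":0,"gripper":0}]' >/dev/null; python3 lev.py|cut -d' ' -f1-3,12-16
python3 -m inch '[{"ax":0,"ay":0,"az":0,"dx":-0.4,"dy":0,"dz":0,"gripper":0}]' >/dev/null; python3 lev.py|cut -d' ' -f1-3,12-16;python3 look.py 8
```

```text
r mm 35.09378630053618 [ 2.96 -2.69  1.86]
r mm 35.35537921000464 [ 4.43 -1.59  1.82]
r mm 35.35650378082717 [ 6.02 -1.83  2.19]
```

View pics/side8.png

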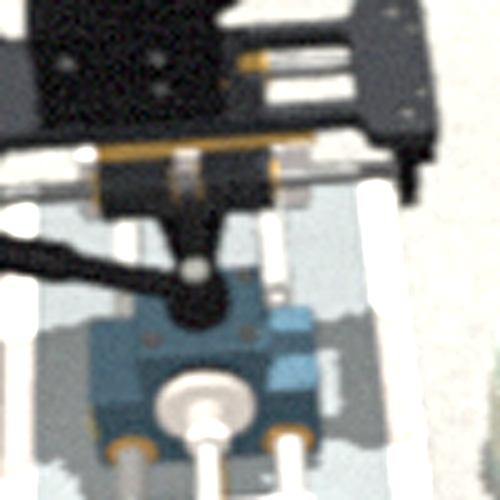

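```bash
python3 lev.py|cut -d' ' -f1-3,12-16
python3 -m inch '[{"ax":0,"ay":0,"az":0,"dx":0,"dy":0,"dz":0,"gripper":0},{"ax":0,"ay":0,"az":0,"dx":0,"dy":0,"dz":0,"gripper":0}]' >/dev/null; python3 lev.py|cut -d' ' -f1-3,12-16
```

```text
r mm 35.365548710325555 [ 4.98 -1.61  2.39]
r mm 35.354754548847566 [ 5.33 -2.27  1.92]
```

```bash
python3 -m inch '[{"ax":0,"ay":0,"az":0,"dx":-0.3,"dy":0,"dz":0,"gripper":0}]' >/dev/null; python3 lev.py|cut -d' ' -f1-3,12-16
python3 -m inch '[{"ax":0,"ay":0,"az":0,"dx":0,"dy":0,"dz":0,"gripper":0},{"ax":0,"ay":0,"az":0,"dx":0,"dy":0,"dz":0,"gripper":0}]' >/dev/null; python3 lev.py|cut -d' ' -f1-3,12-16
```

```text
r mm 35.38234722073423 [ 6.77 -2.52  2.55]
r mm 35.36834866453493 [ 6.48 -2.28  2.26]
```

```bash
python3 go.py; python3 -m inch '[{"ax":0,"ay":0,"az":0,"dx":3,"dy":0,"dz":0,"gripper":0},{"ax":0,"ay":0,"az":0,"dx":15,"dy":0,"dz":0,"gripper":0},{"ax":0,"ay":0,"az":0,"dx":0,"dy":0,"dz":-30,"gripper":0},{"ax":0,"ay":0,"az":0,"dx":0,"dy":0,"dz":-50,"gripper":50},{"ax":0,"ay":0,"az":0,"dx":0,"dy":0,"dz":-50,"gripper":50},{"ax":0,"ay":0,"az":0,"dx":-40,"dy":0,"dz":0,"gripper":50},{"ax":0,"ay":0,"az":0,"dx":-40,"dy":0,"dz":0,"gripper":50},{"ax":0,"ay":0,"az":0,"dx":0,"dy":0,"dz":0,"gripper":50}]'
python3 look.py 9
python3 - <<'E'
from rig import robot, optics
from h import *
c=optics.camera("wrist"); cv2.imwrite("pics/w9.png",c["img"][:,:,::-1]);np.savez("w9.npz",**c)
E
python3 go.py
```

```text
t 12.85 pos [0.5836 0.0495 0.1425] xang 80.98 F [-1.23  6.76 -2.25] zaxis [ 0.001  0.001 -1.   ] grip -0.0
time: 13.65
position: [0.5745, -0.0166, 0.274]
tool_rot: [0.762, 0.648, -0.0, 0.003]
ft_force: [0.5, -0.1, -0.1]
grip_width: 0.0326
t 13.8 pos [ 0.5741 -0.0123  0.2729] xang 80.97 F [0.51 0.03 0.64] zaxis [ 0.001 -0.    -1.   ] grip 0.0405
```

View pics/w9.png

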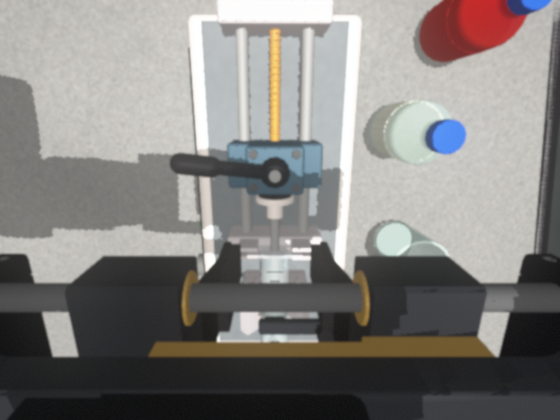

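View pics/side9.png

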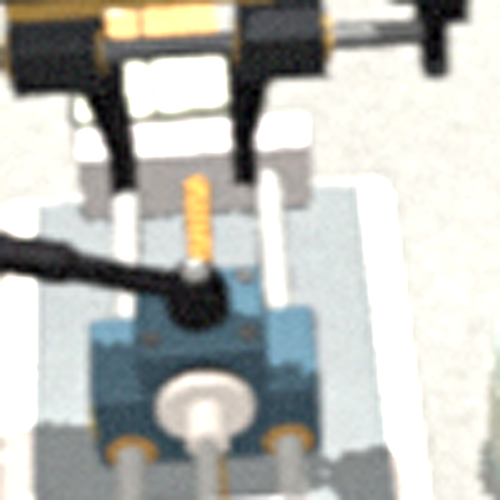

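Run:
```python
from h import *
c=ld("w9.npz")
A=onz(c,275,175,.182);B=onz(c,180,163,.187);d=(B-A)[:2]
print("axis",A,"tip",B,np.linalg.norm(d),"lever",np.arctan2(d[1],d[0])-np.radians(81))
y=np.array([np.cos(np.radians(81)),np.sin(np.radians(81))]);x=np.array([y[1],-y[0]])
Ac=np.array([.5836,.0495])-.0315*y;print("axis from TCP contact",Ac)
A0=np.array([.589,.0845]);print("disp old->A",[(A[:2]-A0)@x,(A[:2]-A0)@y],[(Ac-A0)@x,(Ac-A0)@y])
```

```text
axis [0.57871609 0.01726425 0.182     ] tip [0.50639423 0.03949521 0.187     ] 0.07566152489795172 lever 1.4296538876957174
axis from TCP contact [0.57867231 0.01838782]
disp old->A [np.float64(0.0003606861201850729), np.float64(-0.0680167249259358)] [np.float64(0.0001416892371944299), np.float64(-0.06691383803204706)]
```

```bash
python3 -m inch '[{"ax":0,"ay":0,"az":-0.143,"dx":0,"dy":0,"dz":0,"gripper":60},{"ax":0,"ay":0,"az":-0.143,"dx":0,"dy":0,"dz":0,"gripper":60},{"ax":0,"ay":0,"az":-0.143,"dx":0,"dy":0,"dz":0,"gripper":60},{"ax":0,"ay":0,"az":-0.143,"dx":0,"dy":0,"dz":0,"gripper":60},{"ax":0,"ay":0,"az":-0.143,"dx":0,"dy":0,"dz":0,"gripper":60},{"ax":0,"ay":0,"az":-0.143,"dx":0,"dy":0,"dz":0,"gripper":60},{"ax":0,"ay":0,"az":-0.143,"dx":0,"dy":0,"dz":0,"gripper":60},{"ax":0,"ay":0,"az":-0.143,"dx":0,"dy":0,"dz":0,"gripper":60}]'
python3 -m inch '[{"ax":0,"ay":0,"az":-0.143,"dx":0,"dy":0,"dz":0,"gripper":60},{"ax":0,"ay":0,"az":-0.143,"dx":0,"dy":0,"dz":0,"gripper":60},{"ax":0,"ay":0,"az":0,"dx":0,"dy":0,"dz":0,"gripper":60}]'
python3 go.py 0.5175 0.0366 0.168
```

```text
time: 14.6
position: [0.574, -0.0108, 0.2724]
tool_rot: [0.284, 0.959, 0.0, 0.0]
ft_force: [0.5, -0.4, 0.0]
grip_width: 0.052
time: 14.9
position: [0.5739, -0.011, 0.2724]
tool_rot: [0.147, 0.989, 0.0, 0.0]
ft_force: [0.8, -0.3, 0.1]
grip_width: 0.0525
t 14.9 pos [ 0.5739 -0.011   0.2724] xang 163.04 F [ 0.79 -0.27  0.12] zaxis [ 0.  0. -1.] grip 0.0525
tool shift mm [ 67.9  29.1 104.4]
```

```bash
python3 -m inch '[{"ax":0,"ay":0,"az":0,"dx":34,"dy":15.5,"dz":0,"gripper":60},{"ax":0,"ay":0,"az":0,"dx":34,"dy":15,"dz":0,"gripper":60},{"ax":0,"ay":0,"az":0,"dx":0,"dy":0,"dz":25,"gripper":60},{"ax":0,"ay":0,"az":0,"dx":0,"dy":0,"dz":25,"gripper":60},{"ax":0,"ay":0,"az":0,"dx":0,"dy":0,"dz":0,"gripper":60},{"ax":0,"ay":0,"az":0,"dx":0,"dy":0,"dz":0,"gripper":60}]'
python3 - <<'E'
from rig import robot, optics
from h import *
c=optics.camera("wrist"); cv2.imwrite("pics/w10.png",c["img"][:,:,::-1])
E
python3 go.py 0.5175 0.0366 0.168
```

```text
time: 15.5
position: [0.5178, 0.0372, 0.2226]
tool_rot: [0.149, 0.989, 0.0, -0.0]
ft_force: [0.0, 0.6, -0.1]
grip_width: 0.052
t 15.55 pos [0.5185 0.0369 0.2233] xang 162.9 F [ 0.14  0.48 -0.68] zaxis [ 0.001 -0.    -1.   ] grip 0.0521
tool shift mm [ 0.9 -0.6 55.3]
```

View pics/w10.png

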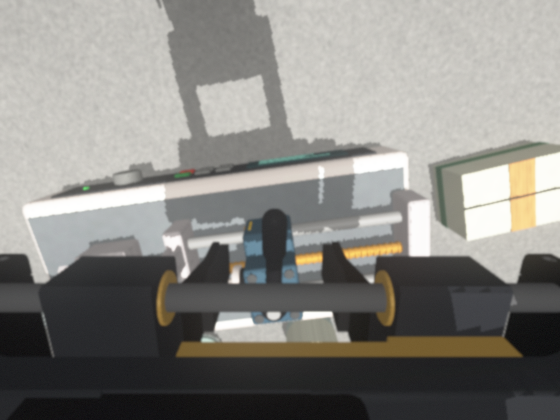

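Lever grip (274,225) is centred between the fingers. Descend and start closing the lever.

```bash
sed -i 's/A=np.array(\[.589,.0845\])/A=np.array([.5787,.0178])/' lev.py; python3 -m inch '[{"ax":0,"ay":0,"az":0,"dx":0,"dy":1,"dz":20,"gripper":60},{"ax":0,"ay":0,"az":0,"dx":0,"dy":0,"dz":20,"gripper":60},{"ax":0,"ay":0,"az":0,"dx":0,"dy":0,"dz":15,"gripper":60},{"ax":0,"ay":0,"az":0,"dx":0,"dy":0,"dz":0,"gripper":34},{"ax":0,"ay":0,"az":0,"dx":0,"dy":0,"dz":0,"gripper":34},{"ax":0,"ay":0,"az":0,"dx":0,"dy":0,"dz":0,"gripper":34},{"ax":0,"ay":0,"az":0,"dx":0,"dy":0,"dz":0,"gripper":34}]' 5
python3 lev.py
```

```text
time: 16.25
position: [0.5188, 0.0375, 0.1687]
tool_rot: [0.148, 0.989, 0.0, 0.001]
ft_force: [-0.7, 0.8, 0.2]
grip_width: 0.0322
r mm 63.0875586789873 TCP lever angle 1.4106613295587134 tool angle 1.4298630938660337 Ftool [ 0.92  0.52 -0.16] grip 0.03215422370704206 mom [ 0.06 -0.19  0.01] z 0.16871671382617368 t 16.25
```

```bash
python3 -m inch '[{"ax":0,"ay":0,"az":0.08,"dx":-0.2,"dy":5,"dz":0,"gripper":34},{"ax":0,"ay":0,"az":0.1,"dx":-0.3,"dy":6.3,"dz":0,"gripper":34},{"ax":0,"ay":0,"az":0.1,"dx":-0.3,"dy":6.3,"dz":0,"gripper":34},{"ax":0,"ay":0,"az":0.1,"dx":-0.3,"dy":6.3,"dz":0,"gripper":34},{"ax":0,"ay":0,"az":0.1,"dx":-0.3,"dy":6.3,"dz":0,"gripper":34},{"ax":0,"ay":0,"az":0.1,"dx":-0.3,"dy":6.3,"dz":0,"gripper":34}]'
python3 lev.py;python3 -m inch '[{"ax":0,"ay":0,"az":0.1,"dx":-0.3,"dy":6.3,"dz":0,"gripper":34},{"ax":0,"ay":0,"az":0.1,"dx":-0.3,"dy":6.3,"dz":0,"gripper":34},{"ax":0,"ay":0,"az":0.1,"dx":-0.3,"dy":6.3,"dz":0,"gripper":34}]'
python3 lev.py; python3 look.py 11
```

```text
time: 16.85
position: [0.5384, 0.0671, 0.1684]
tool_rot: [0.427, 0.904, -0.0, 0.001]
ft_force: [-0.5, -2.0, -0.1]
grip_width: 0.0298
r mm 63.73987115524524 TCP lever angle 0.8423941374312083 tool angle 0.8464311517971073 Ftool [-1.25 -1.68  0.07] grip 0.02982704294675964 mom [-0.35 -0.12  0.07] z 0.16837952420297375 t 16.85
time: 17.15
position: [0.554, 0.077, 0.1682]
tool_rot: [0.557, 0.831, -0.0, 0.0]
ft_force: [-0.8, -1.7, -0.7]
grip_width: 0.0298
r mm 64.15282316891616 TCP lever angle 0.5520419584811271 tool angle 0.5463924357038235 Ftool [-1.23 -1.42  0.67] grip 0.029758349257903972 mom [-0.2   0.04  0.  ] z 0.16824289317664576 t 17.15
```

View pics/side11.png

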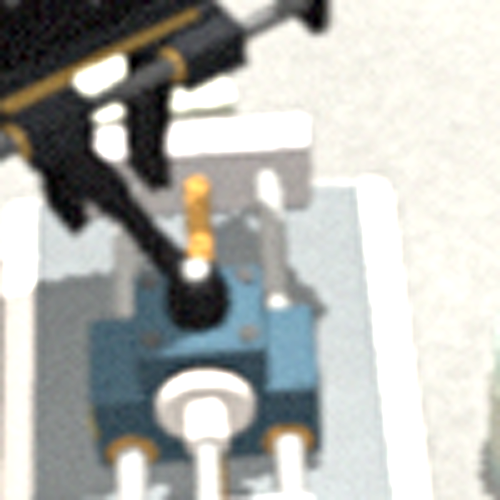

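```bash
python3 -m inch '[{"ax":0,"ay":0,"az":0.1,"dx":-0.3,"dy":6.4,"dz":0,"gripper":34},{"ax":0,"ay":0,"az":0.1,"dx":-0.3,"dy":6.4,"dz":0,"gripper":34},{"ax":0,"ay":0,"az":0.1,"dx":-0.3,"dy":6.4,"dz":0,"gripper":34},{"ax":0,"ay":0,"az":0.1,"dx":-0.3,"dy":6.4,"dz":0,"gripper":34},{"ax":0,"ay":0,"az":0.1,"dx":-0.3,"dy":6.4,"dz":0,"gripper":34}]'
python3 lev.py;python3 -m inch '[{"ax":0,"ay":0,"az":0.05,"dx":0,"dy":3,"dz":0,"gripper":34}]' >/dev/null
python3 lev.py;python3 -m inch '[{"ax":0,"ay":0,"az":0,"dx":0,"dy":2,"dz":0,"gripper":34}]'>/dev/null
python3 lev.py
```

```text
time: 17.75
position: [0.5843, 0.0819, 0.1679]
tool_rot: [0.744, 0.668, -0.001, -0.001]
ft_force: [-2.2, 0.1, 1.6]
grip_width: 0.0297
r mm 64.3863093085164 TCP lever angle 0.07071921730960495 tool angle 0.04868238972685335 Ftool [-0.13 -2.19 -1.64] grip 0.02965970554214256 mom [-0.16  0.37  0.02] z 0.16789405838659513 t 17.75
r mm 64.42583846788418 TCP lever angle 0.018795576167645933 tool angle -0.00023601185776778166 Ftool [-1.31 -2.62 -1.64] grip 0.029434948074098122 mom [-0.07  0.35  0.06] z 0.16790961339165553 t 17.85
r mm 64.64310019830715 TCP lever angle -0.008122741175984327 tool angle 0.001972746958566418 Ftool [ 0.82 -2.65 -1.91] grip 0.029707162151155677 mom [ 0.08  0.37 -0.03] z 0.16785371571170266 t 17.95
```

```bash
for k in 1; do python3 -m inch '[{"ax":0,"ay":0,"az":0,"dx":0,"dy":2,"dz":0,"gripper":34}]'>/dev/null; python3 lev.py; done; python3 -m inch '[{"ax":0,"ay":0,"az":0,"dx":0,"dy":1.5,"dz":0,"gripper":34}]'>/dev/null
python3 lev.py; python3 -m inch '[{"ax":0,"ay":0,"az":0,"dx":0,"dy":1.5,"dz":0,"gripper":34}]'>/dev/null
python3 lev.py
```

```text
r mm 64.96388143949213 TCP lever angle -0.03833374983330984 tool angle 0.002150901713320552 Ftool [ 1.   -2.48 -2.08] grip 0.02918178468788781 mom [0.24 0.35 0.02] z 0.16777834350381238 t 18.05
r mm 65.17288723409095 TCP lever angle -0.06607609409481063 tool angle 0.0013502983649185119 Ftool [ 1.48 -1.89 -1.78] grip 0.029949546994692062 mom [ 0.3   0.34 -0.01] z 0.1676786265164696 t 18.15
r mm 65.32670175218998 TCP lever angle -0.09074100747946745 tool angle 0.0008732084134499551 Ftool [ 2.11 -3.23 -3.05] grip 0.029175162204449257 mom [ 0.41  0.34 -0.05] z 0.16756663315515805 t 18.25
```

```bash
python3 -m inch '[{"ax":0,"ay":0,"az":0,"dx":0,"dy":1,"dz":0,"gripper":34}]'>/dev/null
python3 lev.py; python3 -m inch '[{"ax":0,"ay":0,"az":0,"dx":0,"dy":1,"dz":0,"gripper":34}]'>/dev/null
python3 lev.py; python3 look.py 12
```

```text
r mm 65.38014984669904 TCP lever angle -0.10524301682732595 tool angle 0.00048468276020119383 Ftool [ 1.98 -6.34 -2.61] grip 0.029216167684121313 mom [ 0.5   0.67 -0.06] z 0.1674431472029312 t 18.35
r mm 65.38975478088567 TCP lever angle -0.10582684818119681 tool angle 0.00021097363818256554 Ftool [ 2.26 -6.21 -3.58] grip 0.02949775695163366 mom [ 0.51  0.93 -0.01] z 0.1673557224410716 t 18.45
```

View pics/side12.png

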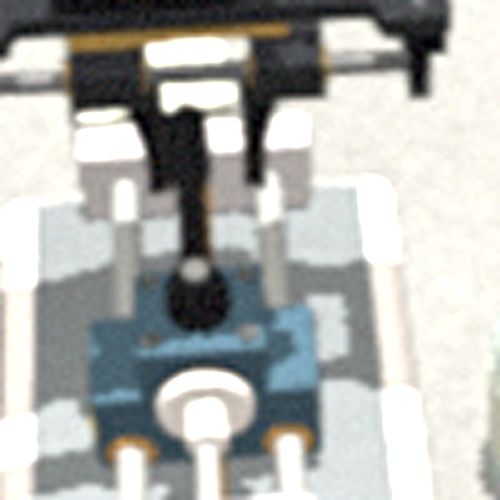

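```bash
python3 -m inch '[{"ax":0,"ay":0,"az":0,"dx":0,"dy":-4,"dz":0,"gripper":34},{"ax":0,"ay":0,"az":0,"dx":0,"dy":-2,"dz":0,"gripper":60},{"ax":0,"ay":0,"az":0,"dx":0,"dy":0,"dz":0,"gripper":60},{"ax":0,"ay":0,"az":0,"dx":0,"dy":0,"dz":-20,"gripper":60},{"ax":0,"ay":0,"az":0,"dx":0,"dy":0,"dz":-40,"gripper":60},{"ax":0,"ay":0,"az":0,"dx":0,"dy":0,"dz":-45,"gripper":60},{"ax":0,"ay":0,"az":0,"dx":-45,"dy":0,"dz":0,"gripper":60},{"ax":0,"ay":0,"az":0,"dx":-45,"dy":0,"dz":0,"gripper":60}]'
python3 -m inch '[{"ax":0,"ay":0,"az":0,"dx":-35,"dy":0,"dz":0,"gripper":60},{"ax":0,"ay":0,"az":0,"dx":0,"dy":0,"dz":0,"gripper":60},{"ax":0,"ay":0,"az":0,"dx":0,"dy":0,"dz":0,"gripper":60}]'
python3 look.py 13
python3 - <<'E'
from rig import robot, optics
from h import *
c=optics.camera("wrist"); cv2.imwrite("pics/w13.png",c["img"][:,:,::-1]);np.savez("w13.npz",**c)
E
```

```text
time: 19.35
position: [0.5789, -0.0082, 0.275]
tool_rot: [0.759, 0.651, 0.002, 0.003]
ft_force: [1.3, -0.7, -0.2]
grip_width: 0.052
time: 19.65
position: [0.572, -0.0432, 0.2726]
tool_rot: [0.761, 0.649, 0.0, 0.0]
ft_force: [-0.1, 0.5, -0.4]
grip_width: 0.0524
```

View pics/w13.png

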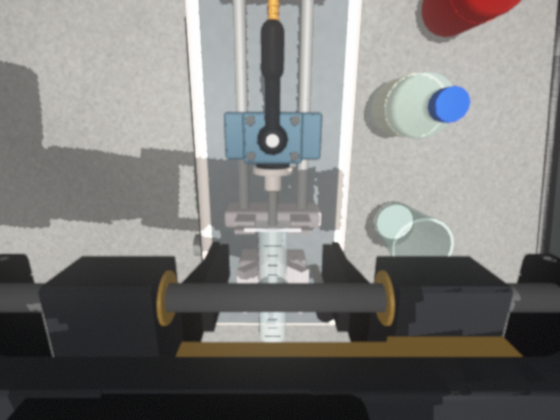

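View pics/side13.png

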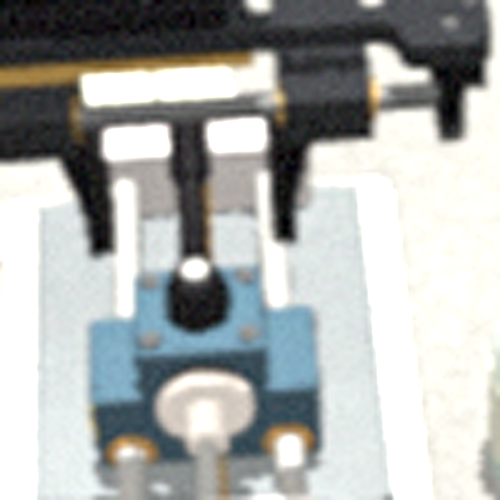

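Run:
```python
from h import *
y=np.array([np.cos(np.radians(81)),np.sin(np.radians(81))])
for f,h,t in [("w9",(275,175),(180,163)),("w13",(272,141),(273,27))]:
    c=ld(f+".npz");A=onz(c,*h,.182);B=onz(c,*t,.187);d=(B-A)[:2]
    print(f,"axis y",A[:2]@y,"lever",np.arctan2(d[1],d[0])-np.radians(81))
    crop(c,215,90 if f=="w13" else 120,335,240 if f=="w13" else 270,4,f"pics/{f}c.png")
a=cv2.imread("pics/w9c.png");b=cv2.imread("pics/w13c.png");cv2.imwrite("pics/cmp.png",np.hstack([a,b])[:, 80:880])
for n in (5,8,9,11,12,13): # side cam shifts of disc and block between pictures
    s=ld(f"side{n}.npz")["img"]; r=ld("side8.npz")["img"]
    if n==5: 
        continue
    box=lambda u0,v0,u1,v1:cv2.phaseCorrelate(np.float32(cv2.cvtColor(r[v0:v1,u0:u1],6+1)),np.float32(cv2.cvtColor(s[v0:v1,u0:u1],7)))[0]
    print(n,"disc",np.round(box(222,214,242,240),2),"block lower",np.round(box(205,205,258,238),2))
```

```text
w9 axis y 0.10758283976304936 lever 1.4296538876957174
w13 axis y 0.10625611304268222 lever -0.011664409993609404
8 disc [0.  0.5] block lower [0. 0.]
9 disc [0.06 0.21] block lower [-0.2   0.15]
11 disc [0.05 0.14] block lower [-0.18 -0.3 ]
12 disc [0.11 0.07] block lower [-0.24 -0.25]
13 disc [0.07 0.08] block lower [-0.36 -0.14]
```

View pics/cmp.png

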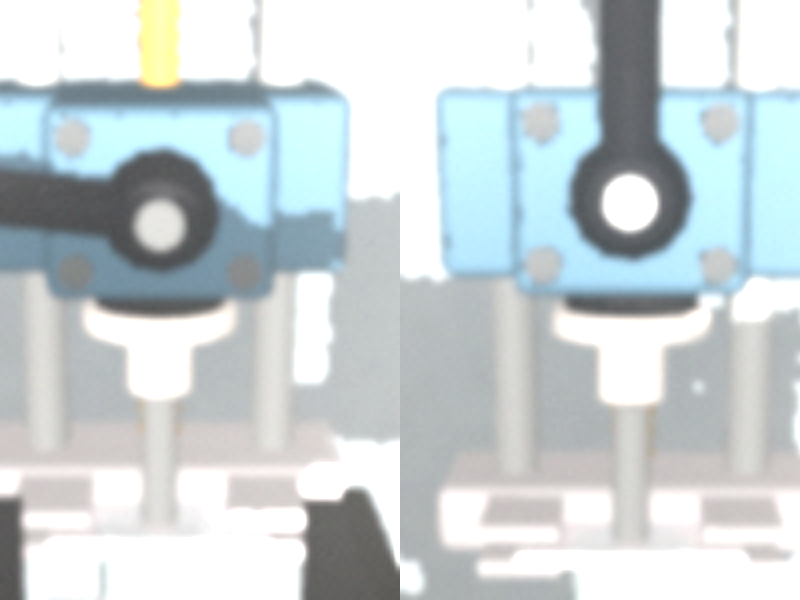

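```bash
python3 -m inch '[{"ax":0,"ay":0,"az":0,"dx":-24,"dy":0,"dz":0,"gripper":60},{"ax":0,"ay":0,"az":0,"dx":-23,"dy":0,"dz":10,"gripper":60},{"ax":0,"ay":0,"az":0,"dx":0,"dy":0,"dz":20,"gripper":60},{"ax":0,"ay":0,"az":0,"dx":0,"dy":0,"dz":0,"gripper":60},{"ax":0,"ay":0,"az":0,"dx":0,"dy":0,"dz":0,"gripper":60}]'
python3 - <<'E'
from rig import robot, optics
from h import *
c=optics.camera("wrist"); cv2.imwrite("pics/w14.png",c["img"][:,:,::-1]);np.savez("w14.npz",**c)
im=c["img"][120:245,200:350,::-1]; cv2.imwrite("pics/w14c.png",cv2.resize(im,None,fx=4.5,fy=4.5,interpolation=cv2.INTER_CUBIC))
E
```

```text
time: 20.3
position: [0.5644, -0.0875, 0.2424]
tool_rot: [0.76, 0.65, -0.0, -0.0]
ft_force: [0.3, -0.4, 0.1]
grip_width: 0.0521
```

View pics/w14c.png

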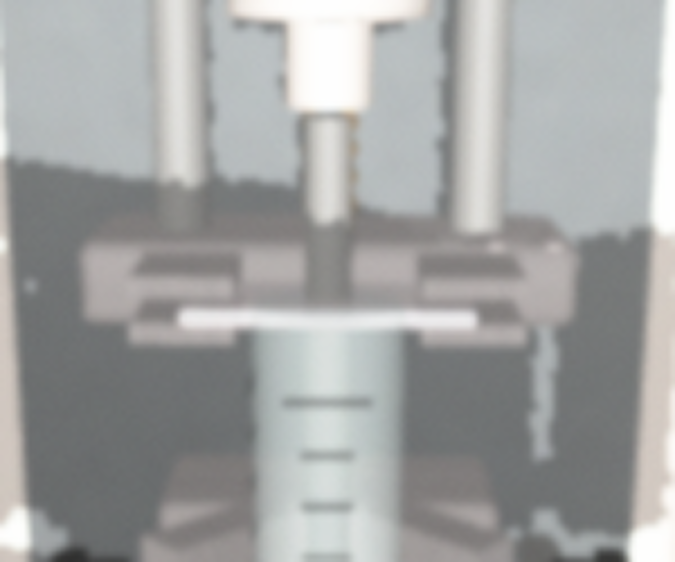

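Run:
```python
from h import *
c=ld("w14.npz")
im=c["img"][40:140,215,::-1] if 0 else c["img"][60:140,220:330,::-1]; cv2.imwrite("pics/w14d.png",np.clip(cv2.resize(im,None,fx=7,fy=7,interpolation=cv2.INTER_CUBIC)*1.0,0,255))
```

```text
[ WARN:0@0.561] global loadsave.cpp:1063 imwrite_ Unsupported depth image for selected encoder is fallbacked to CV_8U.
```

View pics/w14d.png

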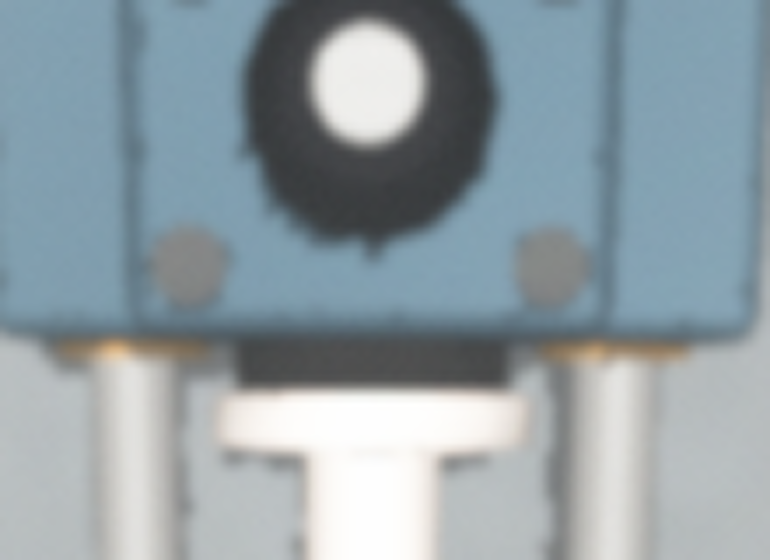

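```bash
python3 -c "
from rig import robot
print(robot.hand_in())"
```

```text
the job is handed in; nothing more can be done
None
```

I opened the lever, slid the block until its pad touched the plunger's disc, closed the lever to its stop, moved the arm clear and handed the job in at about 20 s. No verdict was reported.

- **Lever opened:** I swung it with the two fingers straddling the grip. The wrist camera put it at about 1.42 rad.
- **Contact:** I pushed the block with closed fingers. Sliding took about 3.5 N. At contact the force rose to about 6.5 N while the position stayed put, which is below the roughly 12.5 N needed to move the plunger as well as the block.
- **Lever closed:** I swung it back until it stopped moving at about 6 N.

**Last checks:**
- The lever measures about -0.01 rad.
- A wrist picture from near overhead shows the pad flush against the disc with no gap.
- The disc moved by less than 0.3 pixel in the side view, under about 1 mm.
- The side view also hinted at a block shift of up to 0.8 mm while the lever was closing. That is about the noise level, and the overhead picture showed no gap.
- The bottle and beaker were still upright in the wrist views, and no unexpected contact force showed. I did not measure the bottle, the beaker or the carton again at the end.

The carton's band looked orange-brown, not green. I left everything loose alone, so this did not matter.

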